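# Put the microscope objectives away in order

## Robot

A 6-joint arm with a two-finger parallel gripper is mounted at the origin on the work surface. World frame = base frame: x ahead of the robot, y to its left, z up, the work surface at z = 0. Lengths are in mm, angles in rad, forces in N, time in s.
With the tool pointing down it reaches from about 350 to 775 mm from the base axis. Payload 7.3 kg.
Tool frame: the origin (TCP) lies on the centre line of the jaws, within the pads' length; the fingertips stand bot.tip_reach ahead of it and the grasp point (between the pads) lies 6 mm ahead of it (bot.tip_reach is the distance from the TCP to the fingertips, in mm); z points along the fingers, y is the direction in which the jaws open and shut (so a half turn about z gives the same grasp; the last joint's range is limited). The gripper opens to 92 mm and grips with 3 to 60 N. Pads are 19 mm wide; open, the fingers measure 130 mm over their backs; the gripper's body (75 mm by 190 mm) begins 47 mm behind the grasp point.
Start: joints at [1.189, 0.342, 1.524, -0, 1.275, -0.146], TCP at [122.634, 510.493, 251.741] pointing down, gripper open.
Joint ranges: [-2.53, 2.53], [-0.77, 2.02], [0.04, 2.7], [-1, 4.14], [0.28, 2.66], [-3.11, 3.11]. Speed limits (rad/s): [2.57, 2.57, 3.14, 3.14, 3.14, 3.14].

## Interface

Orientations are given as [roll, pitch, yaw] about the fixed x, y, z axes, in that order (R = Rz(yaw) Ry(pitch) Rx(roll)).
In Python, from plant import bot gives the robot as it stands.
- The arm moves only by the tool step_arm, never from a script. Its argument "deltas" is a list of rows, each a list of 6 numbers: the shift along the tool's x, y, z in mm, then the turn, a rotation vector about the tool's x, y, z in rad. A call has 1 to 5 rows; each row is the pose to reach, as a shift and turn from the pose commanded when the call began, along the tool's axes at that moment; what a row does not reach only later rows make up. A row lasts 1/12 s, in which the tool goes at most 41.7 mm and 7.16 degrees, less where a joint would pass 70% of its speed; a pose out of reach is approached as far as the arm can. A call with a gripper value outside its range is refused whole. "fingers" is the finger opening in mm, from 0 to 91.8, set as the call begins (left out, the last holds). The fingers move at their own pace and stop on an object; the grip force is fixed at half the most. Time passes only in rows, so rows that repeat a pose let the fingers close. It gives the time, the measured TCP pose, the force and the opening at its end, in the units of the state.
- bot.get_obs(): the state, without advancing time (a new reading comes with each control period).
- bot.capture(name): name is "side" or "top"; returns a dict with "color" (384x512x3 uint8, red, green, blue), "fx", "fy", "cx", "cy" (pixels), "R" (3x3) and "t" (3): a world point X has camera coordinates R X + t. Camera axes: x right, y down, z forward; pixel columns grow to the right and rows downward; lengths in mm; the calibration is good to about 2 mm. A picture is of the moment at which its call begins. There is no depth.
- bot.close_job(): hands the job in, once; it reports no verdict.
Trained networks look in a picture, given as the dict that the camera call returned (one of the last four; its "shot" number tells which), for a name from the list of things; names that differ only in an ending like _2 or _b are one class to them, and where a whole thing is asked for, a point or a joint stands for the part that bears it (a point fixed in the world has none). Each returns a list of dicts, best first, with "p" (0 to 1); they miss things now and then, are a little off and sometimes report something else, mostly with a low value. They report only what shows in the picture. A call takes as long as a camera call. They do not tell look-alikes from the thing itself.
- bot.boxes_of(query, picture): "rect" ([centre column, centre row, width, height] in pixels, round what is visible of it).
The state is a dict: "time": time; "joint_positions": joint angles; "dq": joint speeds; "tau": joint torques, N m; "tool_pos": TCP position; "tcp_rot": TCP orientation; "contact_force": force on the tool from outside, world axes, zero at the start; "moment": the same for the moment, N m; "grip_width": finger opening in mm.
Only numpy, scipy, OpenCV 4.12 (cv2) and the standard library are available. Lean on these libraries where they do the work, as an engineer would, in place of code of your own. Each camera call takes 0.05 s, during which the arm holds its last target. There are 200 camera calls.

## Task

Put the four microscope objectives away in the four-cell tray, each standing upright in its own cell in order of height: the shortest in the cell beside the finger tab, then taller and taller to the tallest at the other end. Keep them upright and set each one down gently, never dropping or knocking one over. The eyepiece, the balance weight, the closed canister, the petri dish and the oil bottle do not belong in the tray: leave them standing where they are.

Things in the scene. Friction and masses are not known exactly. Their poses are not given: they have to be found in the camera images.
- objective_36: the shortest and widest of four microscope objectives: round steel barrel, 36 mm tall, standing lens up on its flat end. 36 mm diameter up to 30 mm (grip there), then narrows to 30 mm at the top with a glass lens of 24 mm in a black ring. Dark bands near the foot. About 0.1 kg, loose. Origin: centre of underside, z up.
- objective_46: the second shortest of four microscope objectives: round steel barrel, 46 mm tall, standing lens up on its flat end. 32 mm diameter up to 34 mm (grip there), then narrows to 22 mm at the top with a glass lens of 15 mm in a black ring. Dark bands near the foot. About 0.1 kg, loose. Origin: centre of underside, z up.
- objective_56: the second tallest of four microscope objectives: round steel barrel, 56 mm tall, standing lens up on its flat end. 28 mm diameter up to 38 mm (grip there), then narrows to 16 mm at the top with a glass lens of 9 mm in a black ring. Dark bands near the foot. About 0.1 kg, loose. Origin: centre of underside, z up.
- objective_66: the tallest and slimmest of four microscope objectives: round steel barrel, 66 mm tall, standing lens up on its flat end. 24 mm diameter up to 40 mm (grip there), then narrows to 10 mm at the top with a glass lens of 5 mm in a black ring. Dark bands near the foot. About 0.1 kg, loose. Origin: centre of underside, z up.
- tray: low cream plastic tray, fixed, 228 x 60 x 10 mm; four open cells in a row along its x, each 52 (x) by 52 mm inside, centres at x = +84, +28, -28, -84 mm. Floor 3 mm above the bench; walls 4 mm thick rise to 10 mm. A finger tab (22 long, 34 wide, 5 mm high, black dot) sticks out of the +x end, beside the +84 cell. Left or right of the other things, turned any way. Origin: centre of underside, z up.
- eyepiece: an eyepiece, a look-alike that is not an objective: steel tube of 30 mm diameter, widening at 22 mm up to 39 mm, with a black rubber eyecup and a 22 mm lens on top; 45 mm tall. Loose, to be left. Origin: centre of its underside, z up.
- weight: a balance weight, a look-alike: solid steel cylinder, 27 mm diameter, with a neck and a knob of 17 mm on top, no lens; 53 mm tall. Loose, to be left. Origin: centre of its underside, z up.
- canister: an empty objective canister, a look-alike: closed steel can, 36 mm diameter, 58 mm tall, flat ribbed screw lid, no lens. Loose, to be left. Origin: centre of its underside, z up.
- petri_dish: a closed shallow petri dish, 60 mm diameter, 14 mm high. Loose, to be left. Origin: centre of its underside, z up.
- oil_bottle: a small amber immersion-oil bottle, 30 mm diameter, 54 mm tall with its black cap. Loose, to be left. Origin: centre of its underside, z up.
Things that resemble listed ones, but are neither listed nor needed, are in the scene too. What is shaped like the eyepiece but purple is not meant. Leave any red look-alike of the objective_66 alone.

How it is judged (in metres and radians):
At the end, for the whole second after the job is handed in: Shortest to tallest from the tab: each objective stands on its own cell's floor (14 mm along, 16 mm across, foot under 7 mm up, tilt under 0.1 rad), at rest; eyepiece, weight, canister, dish and bottle upright within 25 mm of their starts (x of objective_36 in the frame of tray between 0.07 and 0.098 m and y of objective_36 in the frame of tray between -0.016 and 0.016 m and z of objective_36 in the frame of tray between 0 and 0.007 m and angle between each of objective_36, objective_46, objective_56, objective_66, eyepiece, weight, canister, petri_dish, oil_bottle's own z axis and vertical below 0.1 rad and linear speed of each of objective_36, objective_46, objective_56, objective_66 below 0.02 m/s and x of objective_46 in the frame of tray between 0.014 and 0.042 m and y of objective_46 in the frame of tray between -0.016 and 0.016 m and z of objective_46 in the frame of tray between 0 and 0.007 m and x of objective_56 in the frame of tray between -0.042 and -0.014 m and y of objective_56 in the frame of tray between -0.016 and 0.016 m and z of objective_56 in the frame of tray between 0 and 0.007 m and x of objective_66 in the frame of tray between -0.098 and -0.07 m and y of objective_66 in the frame of tray between -0.016 and 0.016 m and z of objective_66 in the frame of tray between 0 and 0.007 m and distance of each of eyepiece, weight, canister, petri_dish, oil_bottle from where it was at the start of the episode below 0.025 m); the robot touches nothing.
It fails at once if an objective is tipped by more than 0.7 rad (angle between any of objective_36, objective_46, objective_56, objective_66's own z axis and vertical above 0.7 rad).
It fails at once if an objective is dropped: it moves faster than 0.6 m/s (a fall of about 2 cm) with no finger on it ((linear speed of objective_36 above 0.6 m/s and contact force between objective_36 and the fingers below 0.05 N) or (linear speed of objective_46 above 0.6 m/s and contact force between objective_46 and the fingers below 0.05 N) or (linear speed of objective_56 above 0.6 m/s and contact force between objective_56 and the fingers below 0.05 N) or (linear speed of objective_66 above 0.6 m/s and contact force between objective_66 and the fingers below 0.05 N)).
It fails at once if the eyepiece, weight, canister, petri dish or oil bottle is moved by more than 40 mm or tipped over (distance of any of eyepiece, weight, canister, petri_dish, oil_bottle from where it was at the start of the episode above 0.04 m or angle between any of eyepiece, weight, canister, petri_dish, oil_bottle's own z axis and vertical above 0.7 rad).
It also fails if it takes over 90 s, if anything falls off the work surface, if the arm or the gripper's body presses on something with over 40 N, if the wrist force passes 120 N, or if a joint passes its speed limit or range.

## Working session

There is one attempt and no reset: what is moved stays moved. The work goes in short steps, Python scripts to look and compute and a tool call to move; the robot and the scene stay as the last step left them, time stands still between calls to the robot, and variables do not carry over. Pictures are saved under pics/ and viewed, about 12 in all and at most 16, crops included, and the job is handed in when it is done.

Besides the shell and the picture viewer there is one more tool, called by a JSON object that holds its "name" and its "arguments", one argument or row to a line. step_arm: Moves the arm, as the interface text tells. Its arguments: {"type":"object","properties":{"deltas":{"type":"array"},"fingers":{"type":"number"}},"required":["deltas"]}

```bash
mkdir -p pics; ls
python3 - <<'E'
from plant import bot
import cv2
o=bot.get_obs();print(o['time'],o['tool_pos'],o['tcp_rot'],o['grip_width'],bot.tip_reach)
for n in('top','side'):
    p=bot.capture(n);cv2.imwrite(f'pics/{n}0.png',cv2.resize(p['color'][:,:,::-1],(800,600),interpolation=cv2.INTER_CUBIC));print(n,p['fx'],p['fy'],p['cx'],p['cy'],p['R'],p['t'])
    for q in['objective_36','objective_46','objective_56','objective_66','tray','eyepiece','weight','canister','petri_dish','oil_bottle']:
        print(q,[(round(d['p'],2),[round(x) for x in d['rect']]) for d in bot.boxes_of(q,p)][:5])
E
```

```text
pics
0.0 [122.48203512 510.1382723  251.04179696] [-3.14007222e+00 -2.49162756e-04  2.90582882e+00] 91.81210098717855 25.0
top 366.7963884324321 366.7963884324321 254.5006354449955 191.3465119689239 [[ 0.00852431 -0.9999496   0.00530351]
 [-0.98656239 -0.00927535 -0.1631215 ]
 [ 0.16316247 -0.00384175 -0.98659173]] [ 10.52863196 572.75083521 783.70446128]
objective_36 [(0.74, [228, 244, 15, 19]), (0.65, [295, 200, 16, 15]), (0.53, [333, 258, 12, 13]), (0.47, [297, 160, 13, 12]), (0.4, [306, 251, 10, 9])]
objective_46 [(0.74, [228, 244, 15, 19]), (0.65, [295, 200, 16, 15]), (0.53, [333, 258, 12, 13]), (0.47, [297, 160, 13, 12]), (0.4, [306, 251, 10, 9])]
objective_56 [(0.74, [228, 244, 15, 19]), (0.65, [295, 200, 16, 15]), (0.53, [333, 258, 12, 13]), (0.47, [297, 160, 13, 12]), (0.4, [306, 251, 10, 9])]
objective_66 [(0.74, [228, 244, 15, 19]), (0.65, [295, 200, 16, 15]), (0.53, [333, 258, 12, 13]), (0.47, [297, 160, 13, 12]), (0.4, [306, 251, 10, 9])]
tray [(0.64, [137, 218, 107, 37])]
eyepiece [(0.69, [236, 127, 15, 17]), (0.62, [227, 161, 20, 17]), (0.54, [195, 162, 19, 21])]
weigh
[... 643 characters left out ...]
56, [292, 254, 14, 30]), (0.51, [360, 180, 11, 32])]
objective_56 [(0.86, [286, 183, 21, 24]), (0.77, [342, 194, 12, 31]), (0.67, [247, 166, 16, 24]), (0.56, [292, 254, 14, 30]), (0.51, [360, 180, 11, 32])]
objective_66 [(0.86, [286, 183, 21, 24]), (0.77, [342, 194, 12, 31]), (0.67, [247, 166, 16, 24]), (0.56, [292, 254, 14, 30]), (0.51, [360, 180, 11, 32])]
tray [(0.89, [176, 326, 143, 111]), (0.63, [342, 193, 13, 31])]
eyepiece [(0.92, [206, 212, 23, 32]), (0.71, [180, 192, 21, 25]), (0.62, [177, 235, 21, 26])]
weight [(0.81, [238, 237, 20, 30])]
canister [(0.92, [318, 220, 20, 34])]
petri_dish [(0.73, [266, 217, 30, 24])]
oil_bottle [(0.77, [231, 180, 12, 27]), (0.31, [287, 185, 19, 24])]
```

View pics/top0.png

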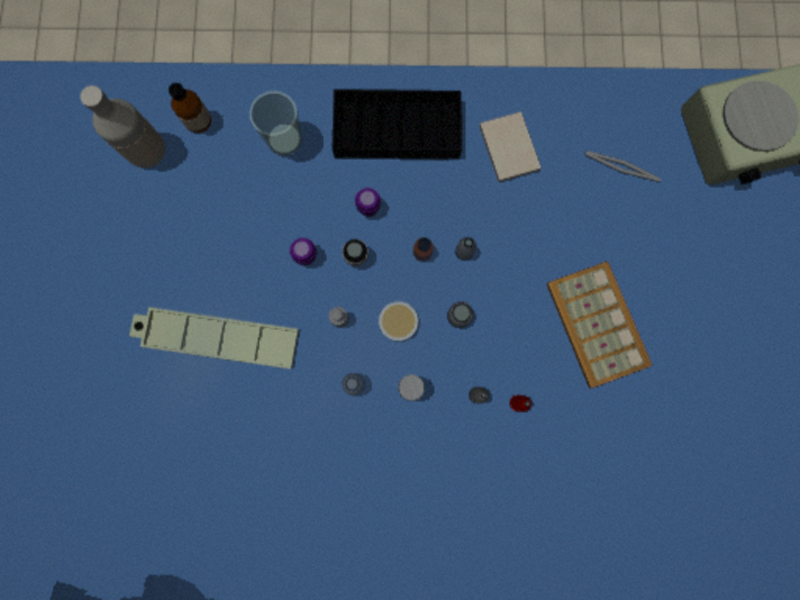

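View pics/side0.png

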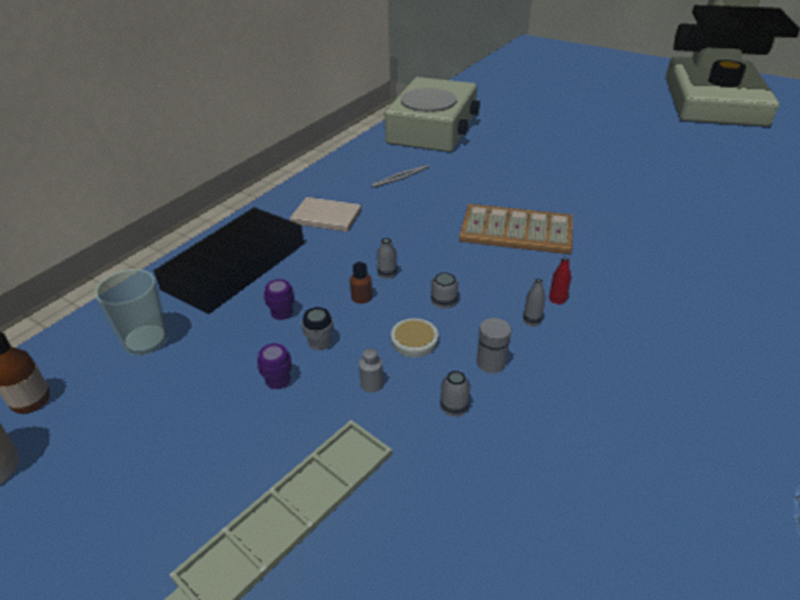

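```bash
cat > h.py <<'E'
from plant import bot
import numpy as np, cv2
from scipy.optimize import minimize, differential_evolution
from scipy.spatial.transform import Rotation as Ro
S=4
def proj(p,X): 
    c=np.atleast_2d(X)@p['R'].T+p['t']; return np.c_[p['fx']*c[:,0]/c[:,2]+p['cx'],p['fy']*c[:,1]/c[:,2]+p['cy']]
def mask(p):
    im=cv2.resize(p['color'],None,fx=S,fy=S,interpolation=cv2.INTER_LINEAR).astype(float)
    return ((im[...,2]-im[...,0])<0.28*(im.sum(2))-0.0).astype(np.uint8)
A=np.linspace(0,2*np.pi,40)
def ring(r,z): return np.c_[r*np.cos(A),r*np.sin(A),0*A+z]
M={'objective_36':[(18,0),(18,30),(15,36)],'objective_46':[(16,0),(16,34),(11,46)],'objective_56':[(14,0),(14,38),(8,56)],'objective_66':[(12,0),(12,40),(5,66)],
'eyepiece':[(15,0),(19.5,22),(19.5,45)],'weight':[(13.5,0),(13.5,35),(8.5,53)],'canister':[(18,0),(18,58)],'petri_dish':[(30,0),(30,14)],'oil_bottle':[(15,0),(15,35),(10,54)]}
def model(n,z0=0): return np.vstack([ring(r,z+z0) for r,z in M[n]])
def hullmask(p,X,sh):
    h=cv2.convexHull((proj(p,X)*S+S/2-.5).astype(np.float32))
    m=np.zeros(sh,np.uint8); cv2.fillConvexPoly(m,np.round(h*16).astype(np.int32),1,shift=4); return m
def cost(p,mk,X):
    q=proj(p,X)*S; a=np.maximum(np.floor(q.min(0)).astype(int)-24,0); b=np.ceil(q.max(0)).astype(int)+24
    m=hullmask(p,X,mk.shape)[a[1]:b[1],a[0]:b[0]]; k=mk[a[1]:b[1],a[0]:b[0]]
    return 1-(m&k).sum()/max((m|k).sum(),1)
def back(p,uv,z):
    d=p['R'].T@np.array([(uv[0]-p['cx'])/p['fx'],(uv[1]-p['cy'])/p['fy'],1]); c=-p['R'].T@p['t']; return (c+d*(z-c[2])/d[2])[:2]
def fit(n,x0,P,z0=0):
    f=lambda v:sum(cost(p,m,model(n,z0)+[v[0],v[1],0]) for p,m in P)
    r=minimize(f,x0,method='Nelder-Mead',options=dict(initial_simplex=[[x0[0],x0[1]],[x0[0]+8,x0[1]],[x0[0],x0[1]+8]],xatol=.1,fatol=1e-4)); return r.x,r.fun
def go(x,y,z,yaw):
    o=bot.get_obs(); R=Ro.from_euler('xyz',o['tcp_rot']); T=Ro.from_euler('xyz',[np.pi,0,yaw])
    print('t',round(o['time'],2),'d',np.round(R.inv().apply(np.array([x,y,z])-o['tool_pos']),1),'rv',np.round((R.inv()*T).as_rotvec(),3),'w',round(o['grip_width'],1))
E
python3 - <<'E'
from h import *
pt,ps=bot.capture('top'),bot.capture('side'); mt,ms=mask(pt),mask(ps)
dbg=np.hstack([m*255 for m in(mt[::4,::4],ms[::4,::4])]);cv2.imwrite('pics/m.png',cv2.resize(dbg,(800,300)))
px={'objective_36':(460,315),'objective_46':(352,384),'objective_56':(466,248),'objective_66':(480,395),'eyepiece':(355,251),'weight':(339,317),'canister':(411,388),'petri_dish':(399,321),'oil_bottle':(423,249)}
for n,u in px.items():
    x0=back(pt,np.array(u)*.64,M[n][-1][1]*.6)
    print(n,*[(np.round(v,1),round(c,2)) for v,c in(fit(n,x0,P) for P in([(pt,mt)],[(ps,ms)],[(pt,mt),(ps,ms)]))])
r=back(pt,np.array((520,403))*.64,35);print('red',r, 'purple',[np.round(back(pt,np.array(u)*.64,25)) for u in[(368,202),(303,251)]])
tr=lambda v,h=(0,10):np.array([[v[0]+a*np.cos(v[2])-b*np.sin(v[2]),v[1]+a*np.sin(v[2])+b*np.cos(v[2]),z] for a,b,z in[(sx*114,sy*30,z) for sx in(-1,1) for sy in(-1,1) for z in h]+[(136,s*17,z) for s in(-1,1) for z in(0,5)]])
b=lambda u:back(pt,np.array(u)*.64,8)
c=np.mean([b(u) for u in[(150,308),(141,348),(299,328),(293,368)]],0);d=b((138,325))-b((296,348));v0=[*c,np.arctan2(d[1],d[0])]
print('tray0',v0)
for P in([(pt,mt)],[(ps,ms)],[(pt,mt),(ps,ms)]):
    f=lambda v:sum(cost(p,m,tr(v)) for p,m in P)
    s=[v0]+[list(np.array(v0)+e) for e in([6,0,0],[0,6,0],[0,0,.05])]
    r=minimize(f,v0,method='Nelder-Mead',options=dict(initial_simplex=s,xatol=.02,fatol=1e-4));print('tray',np.round(r.x,3),r.fun)
E
```

```text
objective_36 (array([558.9, -80.7]), np.float64(0.73)) (array([298. , 224.5]), np.float64(0.51)) (array([555.6, -73.5]), np.float64(1.39))
objective_46 (array([171.5, 276.8]), np.float64(0.65)) (array([443.2,  94.1]), np.float64(0.63)) (array([284.6, 216.7]), np.float64(1.26))
objective_56 (array([660.1, -86. ]), np.float64(0.77)) (array([123.8, 117.3]), np.float64(0.46)) (array([662.2, -84.2]), np.float64(1.46))
objective_66 (array([ 400.6, -543.4]), np.float64(0.67)) (array([374.8, 278.8]), np.float64(0.57)) (array([ 440.4, -102.8]), np.float64(1.51))
eyepiece (array([663.5,  80.4]), np.float64(0.71)) (array([644.5, 104.4]), np.float64(0.63)) (array([652.6,  84.4]), np.float64(1.34))
weight (array([555.6, 101.5]), np.float64(0.79)) (array([287.8, 223.7]), np.float64(0.56)) (array([320.9, 243.3]), np.float64(1.32))
canister (array([469.4, -44.6]), np.float64(0.72)) (array([529.7,  77.2]), np.float64(0.57)) (array([450.4,  -3.6]), np.float64(1.33))
petri_dish (array([552.4,  16.2]), np.float64(0.63)) (array([416.2, 293.1]), np.float64(0.42)) (array([549.4,  17.4]), np.float64(1.22))
oil_bottle (array([661.8, -22.7]), np.float64(0.76)) (array([654. , -21.8]), np.float64(0.67)) (array([650. , -22.2]), np.float64(1.43))
red [ 425.55982312 -160.54491316] purple [array([726.,  62.]), array([648., 159.])]
tray0 [np.float64(517.5059854681792), np.float64(280.4113882399419), np.float64(1.4357207667453133)]
tray [508.005 276.735   1.581] 0.3974128540305011
tray [464.836 202.213   2.147] 0.33494328804686524
tray [509.972 271.608   1.58 ] 1.087730941431293
```

View pics/m.png

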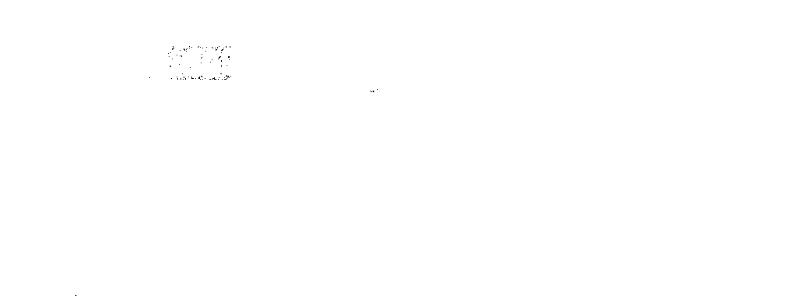

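Run:
```python
from h import *
for n,pts in(('top',[(300,460),(400,250),(412,388),(460,315),(352,384),(345,395),(480,395),(466,248),(139,325),(220,340)]),('side',[(500,500),(340,280),(455,395),(455,408),(535,300),(534,320),(300,510)])):
    p=bot.capture(n)
    for u in pts: print(n,u,p['color'][int(u[1]*.64),int(u[0]*.64)])
```

```text
top (300, 460) [ 58  86 124]
top (400, 250) [ 59  87 123]
top (412, 388) [120 120 122]
top (460, 315) [83 95 93]
top (352, 384) [ 88  98 104]
top (345, 395) [ 65  91 126]
top (480, 395) [58 58 59]
top (466, 248) [44 48 56]
top (139, 325) [18 19 18]
top (220, 340) [124 135 117]
side (500, 500) [ 67  94 132]
side (340, 280) [ 64  91 129]
side (455, 395) [83 88 94]
side (455, 408) [60 63 71]
side (535, 300) [77 80 84]
side (534, 320) [48 51 59]
side (300, 510) [128 138 118]
```

```bash
sed -i 's/<0.28\*(im.sum(2))-0.0/<0.145*im.sum(2)/' h.py
cat > f.py <<'E'
from h import *
pt,ps=bot.capture('top'),bot.capture('side'); mt,ms=mask(pt),mask(ps)
dbg=np.hstack([m*255 for m in(mt[::2,::2],ms[::2,::2])]);cv2.imwrite('pics/m.png',cv2.resize(dbg,(800,300)))
px={'objective_36':(460,315),'objective_46':(352,384),'objective_56':(466,248),'objective_66':(480,395),'eyepiece':(355,251),'weight':(339,317),'canister':(411,388),'petri_dish':(399,321),'oil_bottle':(423,249)}
for n,u in px.items():
    x0=back(pt,np.array(u)*.64,M[n][-1][1]*.6)
    print(n,*[(np.round(v,1),round(c,2)) for v,c in(fit(n,x0,P) for P in([(pt,mt)],[(ps,ms)],[(pt,mt),(ps,ms)]))])
tr=lambda v,h=(0,10):np.array([[v[0]+a*np.cos(v[2])-b*np.sin(v[2]),v[1]+a*np.sin(v[2])+b*np.cos(v[2]),z] for a,b,z in[(sx*114,sy*30,z) for sx in(-1,1) for sy in(-1,1) for z in h]])
v0=[517.5,280.4,1.436]
for P in([(pt,mt)],[(ps,ms)],[(pt,mt),(ps,ms)]):
    f=lambda v:sum(cost(p,m,tr(v)) for p,m in P)
    s=[v0]+[list(np.array(v0)+e) for e in([6,0,0],[0,6,0],[0,0,.05])]
    r=minimize(f,v0,method='Nelder-Mead',options=dict(initial_simplex=s,xatol=.02,fatol=1e-4));print('tray',np.round(r.x,3),r.fun)
E
python3 f.py
```

```text
objective_36 (array([556.2, -77.8]), np.float64(0.09)) (array([557.9, -77.2]), np.float64(0.07)) (array([556.9, -77.2]), np.float64(0.19))
objective_46 (array([450. ,  79.9]), np.float64(0.2)) (array([453.4,  80.7]), np.float64(0.08)) (array([452.8,  80.9]), np.float64(0.29))
objective_56 (array([655.9, -85.4]), np.float64(0.2)) (array([657.9, -86.5]), np.float64(0.19)) (array([658.6, -86.6]), np.float64(0.39))
objective_66 (array([ 437.1, -102.8]), np.float64(0.16)) (array([ 439.5, -102.1]), np.float64(0.21)) (array([ 438.1, -102.4]), np.float64(0.41))
eyepiece (array([645.5,  80.2]), np.float64(0.15)) (array([649.4,  80.5]), np.float64(0.3)) (array([647.5,  80.9]), np.float64(0.47))
weight (array([550. , 104.2]), np.float64(0.06)) (array([551.9, 103.8]), np.float64(0.08)) (array([550.7, 104.7]), np.float64(0.16))
canister (array([446.7,  -4.1]), np.float64(0.04)) (array([449.2,  -4.3]), np.float64(0.05)) (array([447.7,  -3.6]), np.float64(0.15))
petri_dish (array([546.,  15.]), np.float64(0.02)) (array([548.7,  14.1]), np.float64(0.05)) (array([546.4,  14.9]), np.float64(0.11))
oil_bottle (array([654.8, -21.6]), np.float64(0.32)) (array([655.9, -19.3]), np.float64(0.37)) (array([656.9, -21.6]), np.float64(0.72))
tray [518.762 283.915   1.439] 0.07886166078929047
tray [520.778 282.713   1.435] 0.02506819336838939
tray [519.739 282.87    1.434] 0.13070527316752112
```

View pics/m.png

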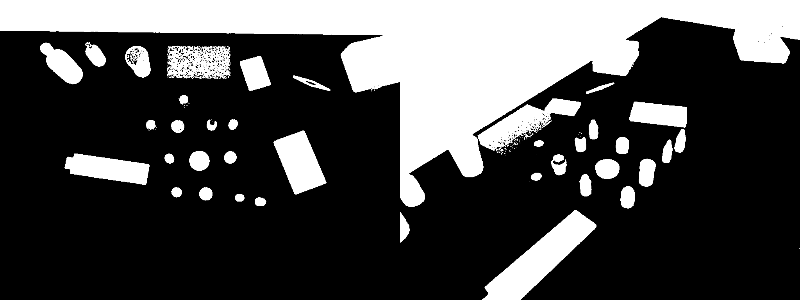

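```bash
python3 -c "
from h import *
go(452.5,80.7,130,1.435)"
```

```text
t 1.4 d [-421.1 -340.8  121.7] rv [ 0.    -0.     1.471] w 91.6
```

{"name": "step_arm", "arguments": {
  "deltas": [
    [-156, -126, 45, 0, 0, 0.55],
    [-156, -126, 45, 0, 0, 0.55],
    [-156, -126, 45, 0, 0, 0.55],
    [-156, -126, 45, 0, 0, 0.55],
    [-156, -126, 45, 0, 0, 0.55]
  ],
  "fingers": 60
}}

```text
time: 1.82
tool_pos: [245.6, 349.8, 206.5]
tcp_rot: [3.141, 0.0, 2.35]
contact_force: [1.4, 1.1, 0.2]
grip_width: 63.2
```

```bash
python3 -c "
from h import *
go(452.5,80.7,130,1.435)"
```

```text
t 1.82 d [-336.9  -41.9   76.5] rv [ 0.001 -0.     0.915] w 63.2
```

{"name": "step_arm", "arguments": {
  "deltas": [
    [-193, -24, 40, 0, 0, 0.6],
    [-193, -24, 40, 0, 0, 0.6],
    [-193, -24, 40, 0, 0, 0.6],
    [-193, -24, 40, 0, 0, 0.6],
    [-193, -24, 40, 0, 0, 0.6]
  ]
}}

```text
time: 2.23
tool_pos: [365.7, 195.7, 166.4]
tcp_rot: [3.141, 0.0, 1.749]
contact_force: [0.6, 0.1, -0.1]
grip_width: 60.4
```

```bash
python3 -c "
from h import *
go(452.5,80.7,130,1.435)"
```

```text
t 2.23 d [-128.6   65.1   36.5] rv [0.001 0.    0.314] w 60.4
```

{"name": "step_arm", "arguments": {
  "deltas": [
    [-128.6, 65, 36.5, 0, 0, 0.314],
    [-128.6, 65, 36.5, 0, 0, 0.314],
    [-128.6, 65, 36.5, 0, 0, 0.314],
    [-128.6, 65, 36.5, 0, 0, 0.314],
    [-128.6, 65, 36.5, 0, 0, 0.314]
  ]
}}

```text
time: 2.65
tool_pos: [454.4, 80.2, 129.2]
tcp_rot: [3.141, 0.001, 1.437]
contact_force: [0.0, -0.3, 0.3]
grip_width: 60.2
```

```bash
python3 -c "
from h import *
go(452.5,80.7,36,1.435)
for n in('top','side'): 
  p=bot.capture(n); c=proj(p,[452,80,30])[0].astype(int); cv2.imwrite(f'pics/a_{n}.png',cv2.resize(p['color'][max(c[1]-70,0):c[1]+70,c[0]-90:c[0]+90,::-1],(600,466)))
a,b=cv2.imread('pics/a_top.png'),cv2.imread('pics/a_side.png');cv2.imwrite('pics/a.png',cv2.resize(np.hstack([a,b]),(800,310)))
"
```

```text
t 2.65 d [ 0.3 -2.  93.2] rv [0.001 0.001 0.002] w 60.2
```

View pics/a.png

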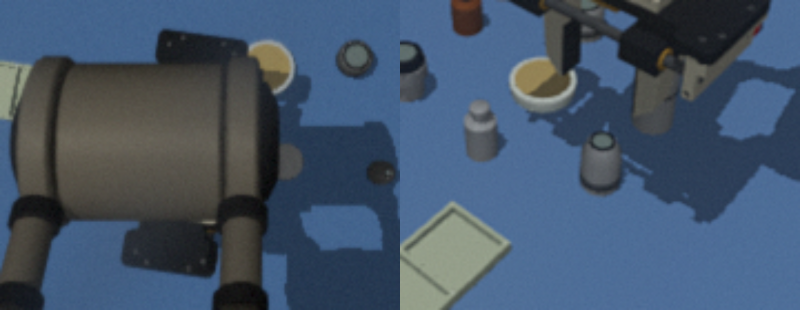

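{"name": "step_arm", "arguments": {
  "deltas": [
    [0.3, -2, 30, 0, 0, 0],
    [0.3, -2, 60, 0, 0, 0],
    [0.3, -2, 80, 0, 0, 0],
    [0.3, -2, 93, 0, 0, 0],
    [0.3, -2, 93, 0, 0, 0]
  ]
}}

```text
time: 3.17
tool_pos: [447.6, 85.4, 35.5]
tcp_rot: [-3.137, 0.0, 1.444]
contact_force: [-1.6, -0.2, -1.3]
grip_width: 60.0
```

{"name": "step_arm", "arguments": {
  "deltas": [
    [0, 0, 0, 0, 0, 0],
    [0, 0, 0, 0, 0, 0],
    [0, 0, 0, 0, 0, 0],
    [0, 0, 0, 0, 0, 0],
    [0, 0, 0, 0, 0, 0]
  ],
  "fingers": 24
}}

```text
time: 3.58
tool_pos: [450.8, 84.3, 38.2]
tcp_rot: [3.139, -0.0, 1.442]
contact_force: [0.2, 0.7, 4.3]
grip_width: 31.2
```

```bash
python3 -c "
from h import *
go(452.5,80.7,126,1.435)"
```

```text
t 3.58 d [ -3.3   2.3 -87.8] rv [ 0.003 -0.     0.007] w 31.2
```

{"name": "step_arm", "arguments": {
  "deltas": [
    [0, 0, 0, 0, 0, 0],
    [0, 0, 0, 0, 0, 0]
  ]
}}

```text
time: 3.75
tool_pos: [450.8, 84.3, 38.2]
tcp_rot: [3.139, -0.001, 1.442]
contact_force: [-0.2, 0.6, 6.6]
grip_width: 31.3
```

```bash
python3 -c "
from h import *
for i in range(4): go(452.5,80.7,126,1.435); bot.capture('side')"
```

```text
t 3.75 d [ -3.3   2.3 -87.8] rv [ 0.003 -0.001  0.007] w 31.3
t 3.8 d [ -3.2   2.3 -87.8] rv [ 0.002 -0.001  0.007] w 30.9
t 3.85 d [ -3.3   2.3 -87.8] rv [ 0.003 -0.001  0.007] w 31.3
t 3.9 d [ -3.3   2.3 -87.8] rv [ 0.003 -0.001  0.007] w 31.0
```

{"name": "step_arm", "arguments": {
  "deltas": [
    [0, 0, -20, 0, 0, 0],
    [0, 0, -50, 0, 0, 0],
    [0, 0, -75, 0, 0, 0],
    [0, 0, -88, 0, 0, 0],
    [0, 0, -88, 0, 0, 0]
  ]
}}

```text
time: 4.37
tool_pos: [451.4, 84.2, 127.9]
tcp_rot: [3.136, -0.001, 1.442]
contact_force: [0.5, 0.1, -0.9]
grip_width: 31.1
```

{"name": "step_arm", "arguments": {
  "deltas": [
    [25, 4, 0, 0, 0, 0],
    [65, 11, 0, 0, 0, 0],
    [105, 18, 0, 0, 0, 0],
    [145, 25, 0, 0, 0, 0],
    [180, 32, 0, 0, 0, 0]
  ]
}}

```text
time: 4.78
tool_pos: [504.4, 260.6, 123.8]
tcp_rot: [-3.14, 0.001, 1.442]
contact_force: [1.1, -0.3, -0.8]
grip_width: 31.2
```

{"name": "step_arm", "arguments": {
  "deltas": [
    [35, 5, 0, 0, 0, 0],
    [50, 8, 0, 0, 0, 0],
    [57, 9, 0, 0, 0, 0],
    [57, 9, 0, 0, 0, 0],
    [57, 9, 0, 0, 0, 0]
  ]
}}

```text
time: 5.2
tool_pos: [520.3, 312.9, 124.0]
tcp_rot: [-3.14, 0.002, 1.442]
contact_force: [0.1, -0.5, -0.1]
grip_width: 31.2
```

```bash
python3 -c "
from h import *
go(524,314.2,42.5,1.435)
p=bot.capture('side');cv2.imwrite('pics/s1.png',cv2.resize(p['color'][:,:,::-1],(800,600)))"
```

```text
t 5.2 d [ 1.9  3.7 81.5] rv [-0.002  0.002  0.007] w 31.2
```

View pics/s1.png

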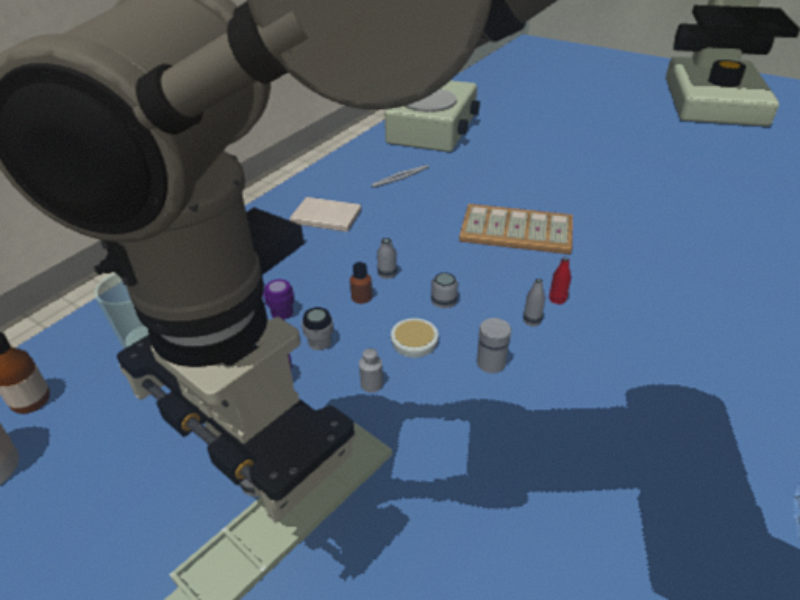

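{"name": "step_arm", "arguments": {
  "deltas": [
    [1.9, 3.7, 25, 0, 0, 0],
    [1.9, 3.7, 50, 0, 0, 0],
    [1.9, 3.7, 65, 0, 0, 0],
    [1.9, 3.7, 75, 0, 0, 0],
    [1.9, 3.7, 75, 0, 0, 0]
  ]
}}

```text
time: 5.67
tool_pos: [523.8, 313.5, 48.2]
tcp_rot: [-3.138, 0.002, 1.44]
contact_force: [0.0, 0.4, -0.3]
grip_width: 31.2
```

{"name": "step_arm", "arguments": {
  "deltas": [
    [0, 0, 0, 0, 0, 0]
  ]
}}

```text
time: 5.75
tool_pos: [525.1, 314.5, 50.4]
tcp_rot: [-3.141, 0.0, 1.441]
contact_force: [-0.2, -0.1, -1.7]
grip_width: 31.2
```

{"name": "step_arm", "arguments": {
  "deltas": [
    [0, 0, 4, 0, 0, 0],
    [0, 0, 7, 0, 0, 0],
    [0, 0, 7, 0, 0, 0],
    [0, 0, 7, 0, 0, 0],
    [0, 0, 7, 0, 0, 0]
  ]
}}

```text
time: 6.17
tool_pos: [525.1, 315.5, 43.6]
tcp_rot: [3.141, -0.0, 1.442]
contact_force: [-0.1, -0.3, -1.0]
grip_width: 31.1
```

{"name": "step_arm", "arguments": {
  "deltas": [
    [0, 0, 1, 0, 0, 0],
    [0, 0, 2, 0, 0, 0],
    [0, 0, 2.5, 0, 0, 0],
    [0, 0, 2.5, 0, 0, 0]
  ]
}}

```text
time: 6.5
tool_pos: [525.1, 315.5, 41.3]
tcp_rot: [3.141, -0.0, 1.442]
contact_force: [-0.9, -0.8, 4.3]
grip_width: 31.3
```

{"name": "step_arm", "arguments": {
  "deltas": [
    [0, 0, 0, 0, 0, 0],
    [0, 0, 0, 0, 0, 0],
    [0, 0, 0, 0, 0, 0]
  ],
  "fingers": 60
}}

```text
time: 6.75
tool_pos: [525.0, 315.3, 40.6]
tcp_rot: [3.142, -0.0, 1.442]
contact_force: [0.5, -0.5, -0.1]
grip_width: 46.6
```

{"name": "step_arm", "arguments": {
  "deltas": [
    [0, 0, -10, 0, 0, 0],
    [0, 0, -35, 0, 0, 0],
    [0, 0, -65, 0, 0, 0],
    [0, 0, -80, 0, 0, 0],
    [0, 0, -80, 0, 0, 0]
  ]
}}

```text
time: 7.17
tool_pos: [527.1, 316.3, 125.6]
tcp_rot: [3.135, -0.004, 1.442]
contact_force: [1.3, 0.1, -0.1]
grip_width: 60.0
```

```bash
python3 -c "
from h import *
go(557,-77.4,125,1.435)"
```

```text
t 7.17 d [-386.6   80.2   -0.5] rv [ 0.007 -0.004  0.007] w 60.0
```

{"name": "step_arm", "arguments": {
  "deltas": [
    [-35, 7, 0, 0, 0, 0],
    [-75, 15, 0, 0, 0, 0],
    [-115, 24, 0, 0, 0, 0],
    [-155, 32, 0, 0, 0, 0],
    [-195, 40, 0, 0, 0, 0]
  ]
}}

```text
time: 7.58
tool_pos: [539.0, 115.1, 120.4]
tcp_rot: [-3.141, 0.0, 1.442]
contact_force: [0.7, 0.3, 0.4]
grip_width: 60.2
```

{"name": "step_arm", "arguments": {
  "deltas": [
    [-40, 8, 0, 0, 0, 0],
    [-80, 16, 0, 0, 0, 0],
    [-120, 25, 0, 0, 0, 0],
    [-155, 32, 0, 0, 0, 0],
    [-190, 40, 0, 0, 0, 0]
  ]
}}

```text
time: 8.0
tool_pos: [554.1, -78.8, 120.3]
tcp_rot: [-3.141, -0.0, 1.441]
contact_force: [0.0, 0.2, 1.1]
grip_width: 59.9
```

{"name": "step_arm", "arguments": {
  "deltas": [
    [0, 0, 0, 0, 0, 0],
    [0, 0, 0, 0, 0, 0],
    [0, 0, 0, 0, 0, 0]
  ]
}}

```text
time: 8.25
tool_pos: [554.3, -76.4, 120.3]
tcp_rot: [-3.14, -0.001, 1.441]
contact_force: [-0.0, 0.1, 0.4]
grip_width: 60.1
```

```bash
python3 -c "
from h import *
go(557,-77.4,37,1.435)
p=bot.capture('side');m=mask(p);print(cost(p,m,model('objective_46',3)+[525,312,0]),fit('objective_46',[525,312],[(p,m)],3))"
```

```text
t 8.25 d [-0.7  2.9 83.3] rv [-0.001 -0.001  0.006] w 60.1
0.5475263114278611 (array([523.76285553, 312.91994858]), np.float64(0.5431900527009222))
```

{"name": "step_arm", "arguments": {
  "deltas": [
    [-0.7, 2.9, 30, 0, 0, 0],
    [-0.7, 2.9, 60, 0, 0, 0],
    [-0.7, 2.9, 76, 0, 0, 0],
    [-0.7, 2.9, 83, 0, 0, 0],
    [-0.7, 2.9, 83, 0, 0, 0]
  ]
}}

```text
time: 8.72
tool_pos: [556.5, -76.2, 36.2]
tcp_rot: [-3.138, -0.001, 1.444]
contact_force: [-0.6, 0.3, 0.4]
grip_width: 59.8
```

{"name": "step_arm", "arguments": {
  "deltas": [
    [0, 0, 0, 0, 0, 0],
    [0, 0, 0, 0, 0, 0]
  ]
}}

```text
time: 8.88
tool_pos: [558.5, -77.5, 39.0]
tcp_rot: [3.139, 0.0, 1.443]
contact_force: [-0.5, 0.6, 0.3]
grip_width: 60.1
```

{"name": "step_arm", "arguments": {
  "deltas": [
    [0, 0, 0, 0, 0, 0],
    [0, 0, 0, 0, 0, 0],
    [0, 0, 0, 0, 0, 0],
    [0, 0, 0, 0, 0, 0],
    [0, 0, 0, 0, 0, 0]
  ],
  "fingers": 28
}}

```text
time: 9.3
tool_pos: [557.7, -78.0, 38.1]
tcp_rot: [3.141, 0.0, 1.442]
contact_force: [-0.1, 0.4, 3.5]
grip_width: 34.9
```

{"name": "step_arm", "arguments": {
  "deltas": [
    [0, 0, 0, 0, 0, 0]
  ]
}}

```text
time: 9.38
tool_pos: [557.8, -77.9, 38.1]
tcp_rot: [3.141, -0.0, 1.442]
contact_force: [-0.8, 0.1, 3.5]
grip_width: 35.2
```

```bash
python3 -c "
from h import *
go(557,-77.4,125,1.435)
p=bot.capture('top');cv2.imwrite('pics/t2.png',cv2.resize(p['color'][150:300,60:360,::-1],(800,400)))"
```

```text
t 9.38 d [  0.4  -0.8 -86.9] rv [ 0.001 -0.     0.007] w 35.2
```

View pics/t2.png

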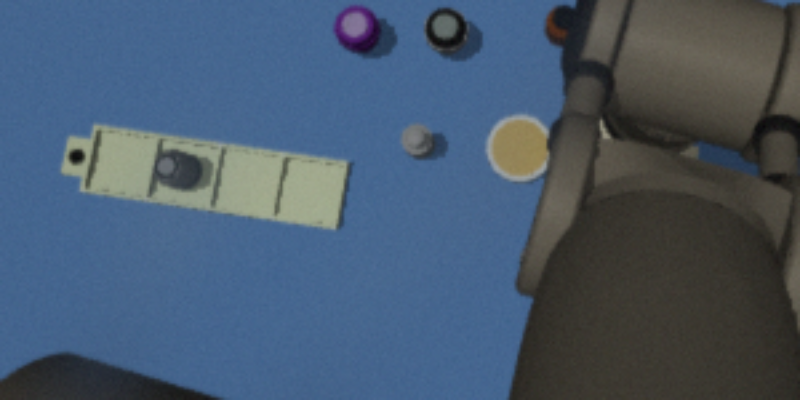

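{"name": "step_arm", "arguments": {
  "deltas": [
    [0, 0, -20, 0, 0, 0],
    [0, 0, -50, 0, 0, 0],
    [0, 0, -75, 0, 0, 0],
    [0, 0, -87, 0, 0, 0],
    [0, 0, -87, 0, 0, 0]
  ]
}}

```text
time: 9.85
tool_pos: [559.2, -78.2, 127.6]
tcp_rot: [3.136, 0.001, 1.442]
contact_force: [0.1, 0.2, -0.4]
grip_width: 35.2
```

{"name": "step_arm", "arguments": {
  "deltas": [
    [25, -5, 0, 0, 0, 0],
    [60, -12, 0, 0, 0, 0],
    [98, -19, 0, 0, 0, 0],
    [136, -27, 0, 0, 0, 0],
    [174, -35, 0, 0, 0, 0]
  ]
}}

```text
time: 10.27
tool_pos: [544.2, 100.6, 123.2]
tcp_rot: [-3.139, 0.0, 1.441]
contact_force: [0.6, 0.2, -0.3]
grip_width: 35.2
```

{"name": "step_arm", "arguments": {
  "deltas": [
    [38, -8, 0, 0, 0, 0],
    [76, -15, 0, 0, 0, 0],
    [114, -23, 0, 0, 0, 0],
    [152, -30, 0, 0, 0, 0],
    [190, -38, 0, 0, 0, 0]
  ]
}}

```text
time: 10.68
tool_pos: [531.0, 294.1, 123.1]
tcp_rot: [-3.14, 0.001, 1.442]
contact_force: [0.7, -0.6, -1.1]
grip_width: 35.0
```

{"name": "step_arm", "arguments": {
  "deltas": [
    [35, -7, 0, 0, 0, 0],
    [60, -12, 0, 0, 0, 0],
    [72, -14, 0, 0, 0, 0],
    [72, -14, 0, 0, 0, 0],
    [72, -14, 0, 0, 0, 0]
  ]
}}

```text
time: 11.1
tool_pos: [526.9, 365.2, 123.3]
tcp_rot: [-3.14, 0.002, 1.443]
contact_force: [0.3, -1.1, -1.2]
grip_width: 35.0
```

```bash
python3 -c "
from h import *
go(531.1,366.1,50,1.435)"
```

```text
t 11.1 d [ 1.6  4.2 73.3] rv [-0.002  0.002  0.008] w 35.0
```

{"name": "step_arm", "arguments": {
  "deltas": [
    [1, 3, 25, 0, 0, 0],
    [1, 3, 50, 0, 0, 0],
    [1, 3, 65, 0, 0, 0],
    [1, 3, 74, 0, 0, 0],
    [1, 3, 74, 0, 0, 0]
  ]
}}

```text
time: 11.52
tool_pos: [529.8, 364.0, 48.3]
tcp_rot: [-3.138, 0.003, 1.44]
contact_force: [-0.5, -0.5, -0.5]
grip_width: 34.8
```

{"name": "step_arm", "arguments": {
  "deltas": [
    [0, 0, 0, 0, 0, 0],
    [0, 0, 0, 0, 0, 0]
  ]
}}

```text
time: 11.68
tool_pos: [531.5, 366.0, 52.0]
tcp_rot: [3.14, -0.001, 1.441]
contact_force: [-0.3, 0.6, 0.0]
grip_width: 35.0
```

{"name": "step_arm", "arguments": {
  "deltas": [
    [0, 0, 4, 0, 0, 0],
    [0, 0, 8, 0, 0, 0],
    [0, 0, 9, 0, 0, 0],
    [0, 0, 9, 0, 0, 0],
    [0, 0, 9, 0, 0, 0]
  ]
}}

```text
time: 12.1
tool_pos: [530.4, 366.4, 41.8]
tcp_rot: [-3.142, -0.0, 1.442]
contact_force: [0.4, 0.9, -0.7]
grip_width: 34.8
```

{"name": "step_arm", "arguments": {
  "deltas": [
    [0, 0, 1, 0, 0, 0],
    [0, 0, 2, 0, 0, 0],
    [0, 0, 2, 0, 0, 0],
    [0, 0, 2, 0, 0, 0]
  ]
}}

```text
time: 12.43
tool_pos: [530.7, 366.6, 41.1]
tcp_rot: [3.141, -0.001, 1.442]
contact_force: [-2.4, -1.5, 8.1]
grip_width: 34.7
```

{"name": "step_arm", "arguments": {
  "deltas": [
    [0, 0, 0, 0, 0, 0],
    [0, 0, 0, 0, 0, 0],
    [0, 0, 0, 0, 0, 0]
  ],
  "fingers": 60
}}

```text
time: 12.68
tool_pos: [530.6, 366.4, 39.8]
tcp_rot: [3.141, -0.0, 1.442]
contact_force: [0.5, -0.8, 0.5]
grip_width: 50.6
```

{"name": "step_arm", "arguments": {
  "deltas": [
    [0, 0, -10, 0, 0, 0],
    [0, 0, -35, 0, 0, 0],
    [0, 0, -65, 0, 0, 0],
    [0, 0, -80, 0, 0, 0],
    [0, 0, -80, 0, 0, 0]
  ]
}}

```text
time: 13.1
tool_pos: [532.6, 367.5, 124.8]
tcp_rot: [3.135, -0.005, 1.442]
contact_force: [-0.1, 0.5, -0.4]
grip_width: 60.3
```

{"name": "step_arm", "arguments": {
  "deltas": [
    [-30, 13, 0, 0, 0, 0],
    [-66, 29, 0, 0, 0, 0],
    [-102, 44, 0, 0, 0, 0],
    [-138, 60, 0, 0, 0, 0],
    [-174, 75, 0, 0, 0, 0]
  ]
}}

```text
time: 13.52
tool_pos: [582.3, 182.4, 119.1]
tcp_rot: [-3.141, 0.0, 1.442]
contact_force: [1.3, 0.5, 0.1]
grip_width: 60.1
```

{"name": "step_arm", "arguments": {
  "deltas": [
    [-36, 16, 0, 0, 0, 0],
    [-72, 31, 0, 0, 0, 0],
    [-108, 47, 0, 0, 0, 0],
    [-144, 62, 0, 0, 0, 0],
    [-180, 78, 0, 0, 0, 0]
  ]
}}

```text
time: 13.93
tool_pos: [636.4, -6.3, 119.0]
tcp_rot: [-3.14, -0.0, 1.442]
contact_force: [0.5, -0.2, 0.9]
grip_width: 59.9
```

{"name": "step_arm", "arguments": {
  "deltas": [
    [-35, 15, 0, 0, 0, 0],
    [-60, 26, 0, 0, 0, 0],
    [-77, 34, 0, 0, 0, 0],
    [-77, 34, 0, 0, 0, 0],
    [-77, 34, 0, 0, 0, 0]
  ]
}}

```text
time: 14.35
tool_pos: [660.1, -86.1, 118.7]
tcp_rot: [-3.14, -0.001, 1.44]
contact_force: [-0.2, 0.1, -0.1]
grip_width: 60.0
```

{"name": "step_arm", "arguments": {
  "deltas": [
    [0, 0, 0, 0, 0, 0],
    [0, 0, 0, 0, 0, 0]
  ]
}}

```text
time: 14.52
tool_pos: [660.1, -83.7, 119.4]
tcp_rot: [-3.141, -0.0, 1.443]
contact_force: [0.4, 0.6, -0.5]
grip_width: 60.1
```

```bash
python3 -c "
from h import *
go(657.8,-86.4,38,1.435)
p=bot.capture('top');cv2.imwrite('pics/t3.png',cv2.resize(p['color'][110:300,60:360,::-1],(800,507)))"
```

```text
t 14.52 d [-3.  -1.8 81.4] rv [-0.001 -0.     0.008] w 60.1
```

View pics/t3.png

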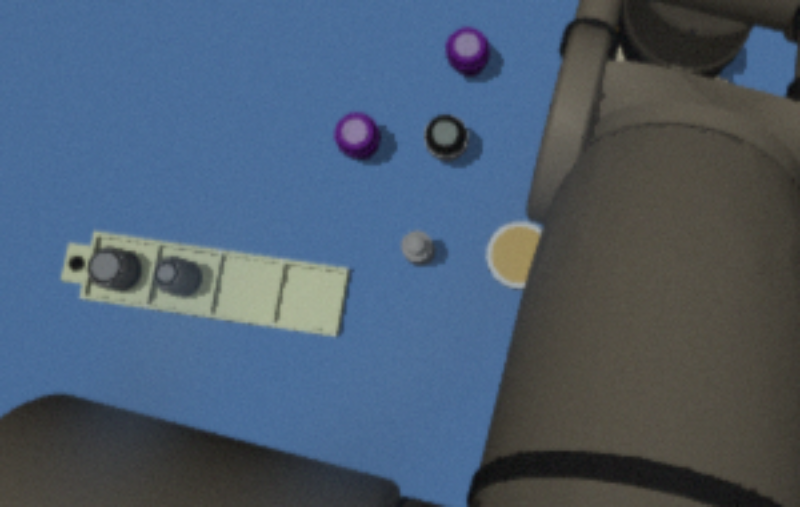

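{"name": "step_arm", "arguments": {
  "deltas": [
    [-3, -2, 30, 0, 0, 0],
    [-3, -2, 60, 0, 0, 0],
    [-3, -2, 76, 0, 0, 0],
    [-3, -2, 82, 0, 0, 0],
    [-3, -2, 82, 0, 0, 0]
  ]
}}

```text
time: 14.98
tool_pos: [657.2, -86.6, 36.1]
tcp_rot: [-3.138, -0.001, 1.443]
contact_force: [0.3, 0.2, 0.2]
grip_width: 59.9
```

{"name": "step_arm", "arguments": {
  "deltas": [
    [0, 0, 0, 0, 0, 0],
    [0, 0, 0, 0, 0, 0]
  ]
}}

```text
time: 15.15
tool_pos: [659.2, -87.7, 39.5]
tcp_rot: [3.139, 0.0, 1.442]
contact_force: [-0.1, -0.2, -0.5]
grip_width: 59.7
```

{"name": "step_arm", "arguments": {
  "deltas": [
    [0, 0, 0, 0, 0, 0],
    [0, 0, 0, 0, 0, 0],
    [0, 0, 0, 0, 0, 0],
    [0, 0, 0, 0, 0, 0],
    [0, 0, 0, 0, 0, 0]
  ],
  "fingers": 20
}}

```text
time: 15.57
tool_pos: [658.2, -87.9, 38.0]
tcp_rot: [3.141, -0.0, 1.442]
contact_force: [-0.5, 0.5, -0.4]
grip_width: 31.1
```

{"name": "step_arm", "arguments": {
  "deltas": [
    [0, 0, 0, 0, 0, 0],
    [0, 0, 0, 0, 0, 0]
  ]
}}

```text
time: 15.73
tool_pos: [658.1, -87.9, 37.9]
tcp_rot: [3.142, -0.0, 1.442]
contact_force: [-0.1, 0.3, 1.7]
grip_width: 27.6
```

{"name": "step_arm", "arguments": {
  "deltas": [
    [0, 0, -3, 0, 0, 0],
    [0, 0, -25, 0, 0, 0],
    [0, 0, -55, 0, 0, 0],
    [0, 0, -80, 0, 0, 0],
    [0, 0, -90, 0, 0, 0]
  ]
}}

```text
time: 16.15
tool_pos: [659.7, -88.2, 131.7]
tcp_rot: [3.136, 0.001, 1.442]
contact_force: [0.4, -0.5, 0.6]
grip_width: 27.0
```

{"name": "step_arm", "arguments": {
  "deltas": [
    [18, -11, 0, 0, 0, 0],
    [48, -28, 0, 0, 0, 0],
    [80, -47, 0, 0, 0, 0],
    [112, -66, 0, 0, 0, 0],
    [144, -85, 0, 0, 0, 0]
  ]
}}

```text
time: 16.57
tool_pos: [591.0, 67.1, 126.9]
tcp_rot: [-3.14, -0.0, 1.441]
contact_force: [0.7, 0.7, -1.3]
grip_width: 27.0
```

{"name": "step_arm", "arguments": {
  "deltas": [
    [32, -19, 0, 0, 0, 0],
    [64, -37, 0, 0, 0, 0],
    [96, -56, 0, 0, 0, 0],
    [128, -75, 0, 0, 0, 0],
    [150, -88, 0, 0, 0, 0]
  ]
}}

```text
time: 16.98
tool_pos: [522.3, 228.5, 127.0]
tcp_rot: [-3.14, -0.0, 1.443]
contact_force: [0.6, 0.7, -0.7]
grip_width: 27.0
```

{"name": "step_arm", "arguments": {
  "deltas": [
    [20, -11, 0, 0, 0, 0],
    [25, -14, 0, 0, 0, 0],
    [25, -14, 0, 0, 0, 0],
    [25, -14, 0, 0, 0, 0]
  ]
}}

```text
time: 17.32
tool_pos: [513.7, 252.1, 127.3]
tcp_rot: [-3.141, 0.001, 1.442]
contact_force: [-0.1, -0.1, -1.3]
grip_width: 27.2
```

```bash
python3 -c "
from h import *
go(515.9,253.7,50,1.435)"
```

```text
t 17.32 d [ 1.9  2.  77.3] rv [-0.     0.001  0.007] w 27.2
```

{"name": "step_arm", "arguments": {
  "deltas": [
    [1.5, 1.5, 25, 0, 0, 0],
    [1.5, 1.5, 50, 0, 0, 0],
    [1.5, 1.5, 68, 0, 0, 0],
    [1.5, 1.5, 77, 0, 0, 0],
    [1.5, 1.5, 77, 0, 0, 0]
  ]
}}

```text
time: 17.73
tool_pos: [514.7, 252.1, 48.5]
tcp_rot: [-3.138, 0.002, 1.44]
contact_force: [-0.1, 0.5, -1.4]
grip_width: 27.2
```

{"name": "step_arm", "arguments": {
  "deltas": [
    [0, 0, 0, 0, 0, 0],
    [0, 0, 0, 0, 0, 0],
    [0, 0, 0, 0, 0, 0]
  ]
}}

```text
time: 17.98
tool_pos: [516.4, 253.9, 52.1]
tcp_rot: [3.139, -0.001, 1.441]
contact_force: [0.3, -0.5, -0.9]
grip_width: 27.5
```

{"name": "step_arm", "arguments": {
  "deltas": [
    [0, 0, 4, 0, 0, 0],
    [0, 0, 8, 0, 0, 0],
    [0, 0, 9, 0, 0, 0],
    [0, 0, 9, 0, 0, 0],
    [0, 0, 9, 0, 0, 0]
  ]
}}

```text
time: 18.4
tool_pos: [515.3, 253.9, 41.6]
tcp_rot: [-3.141, 0.0, 1.442]
contact_force: [0.7, 0.3, -0.3]
grip_width: 27.0
```

{"name": "step_arm", "arguments": {
  "deltas": [
    [0, 0, 1, 0, 0, 0],
    [0, 0, 1.5, 0, 0, 0],
    [0, 0, 1.5, 0, 0, 0],
    [0, 0, 1.5, 0, 0, 0]
  ]
}}

```text
time: 18.73
tool_pos: [515.6, 254.0, 40.9]
tcp_rot: [3.141, -0.0, 1.442]
contact_force: [-1.1, -0.7, 6.1]
grip_width: 27.1
```

{"name": "step_arm", "arguments": {
  "deltas": [
    [0, 0, 0, 0, 0, 0],
    [0, 0, 0, 0, 0, 0],
    [0, 0, 0, 0, 0, 0],
    [0, 0, 0, 0, 0, 0]
  ],
  "fingers": 55
}}

```text
time: 19.07
tool_pos: [515.4, 253.8, 40.0]
tcp_rot: [-3.141, -0.0, 1.442]
contact_force: [-0.5, 0.5, -0.8]
grip_width: 49.1
```

{"name": "step_arm", "arguments": {
  "deltas": [
    [0, 0, -10, 0, 0, 0],
    [0, 0, -35, 0, 0, 0],
    [0, 0, -65, 0, 0, 0],
    [0, 0, -85, 0, 0, 0],
    [0, 0, -90, 0, 0, 0]
  ]
}}

```text
time: 19.48
tool_pos: [517.3, 254.5, 134.7]
tcp_rot: [3.135, -0.003, 1.442]
contact_force: [0.0, 0.2, 0.9]
grip_width: 54.5
```

{"name": "step_arm", "arguments": {
  "deltas": [
    [-30, -2, 0, 0, 0, 0],
    [-68, -5, 0, 0, 0, 0],
    [-106, -8, 0, 0, 0, 0],
    [-144, -11, 0, 0, 0, 0],
    [-182, -14, 0, 0, 0, 0]
  ]
}}

```text
time: 19.9
tool_pos: [477.1, 73.8, 130.0]
tcp_rot: [-3.141, 0.0, 1.443]
contact_force: [0.8, -0.4, -0.6]
grip_width: 54.9
```

{"name": "step_arm", "arguments": {
  "deltas": [
    [-38, -3, 0, 0, 0, 0],
    [-76, -6, 0, 0, 0, 0],
    [-114, -9, 0, 0, 0, 0],
    [-150, -12, 0, 0, 0, 0],
    [-181, -14, 0, 0, 0, 0]
  ]
}}

```text
time: 20.32
tool_pos: [439.9, -104.5, 130.1]
tcp_rot: [-3.141, 0.0, 1.441]
contact_force: [-0.4, 0.4, 0.1]
grip_width: 55.2
```

{"name": "step_arm", "arguments": {
  "deltas": [
    [0, 0, 0, 0, 0, 0],
    [0, 0, 0, 0, 0, 0],
    [0, 0, 0, 0, 0, 0]
  ]
}}

```text
time: 20.57
tool_pos: [440.7, -102.3, 130.0]
tcp_rot: [-3.141, -0.001, 1.441]
contact_force: [-0.5, 0.4, -0.3]
grip_width: 54.8
```

```bash
python3 -c "
from h import *
go(438.3,-102.4,38,1.435)
p=bot.capture('side');cv2.imwrite('pics/s4.png',cv2.resize(p['color'][130:384,60:400,::-1],(800,598)))"
```

```text
t 20.57 d [-0.5 -2.3 92. ] rv [-0.001 -0.001  0.006] w 54.8
```

View pics/s4.png

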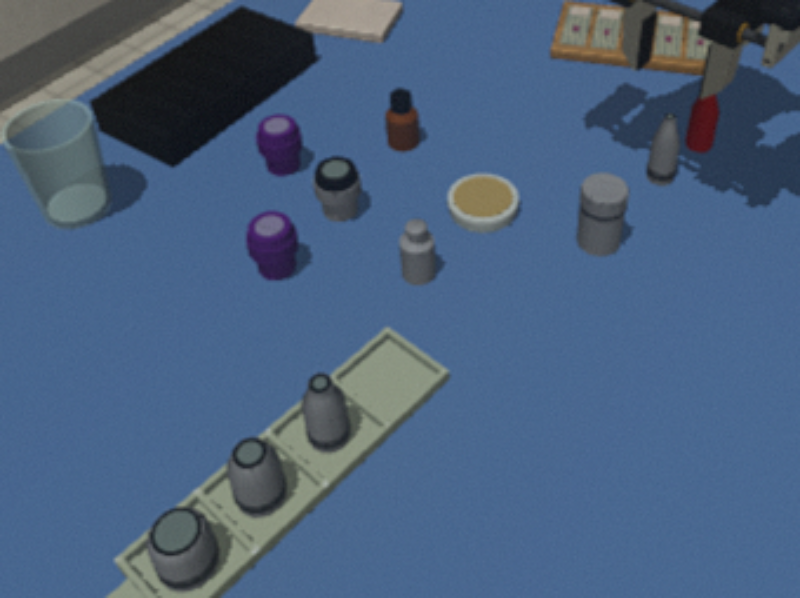

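Three objectives stand upright in their cells, and the other things have not moved. The last one is now under the gripper at about (663,150).

{"name": "step_arm", "arguments": {
  "deltas": [
    [-0.5, -2.3, 30, 0, 0, 0],
    [-0.5, -2.3, 60, 0, 0, 0],
    [-0.5, -2.3, 82, 0, 0, 0],
    [-0.5, -2.3, 91, 0, 0, 0],
    [-0.5, -2.3, 91, 0, 0, 0]
  ]
}}

```text
time: 21.03
tool_pos: [437.6, -101.2, 37.6]
tcp_rot: [-3.137, -0.001, 1.444]
contact_force: [-1.1, -0.6, -0.1]
grip_width: 54.9
```

{"name": "step_arm", "arguments": {
  "deltas": [
    [0, 0, 0, 0, 0, 0],
    [0, 0, 0, 0, 0, 0]
  ]
}}

```text
time: 21.2
tool_pos: [439.5, -102.6, 40.3]
tcp_rot: [3.14, 0.0, 1.443]
contact_force: [0.8, 0.4, -0.6]
grip_width: 54.7
```

{"name": "step_arm", "arguments": {
  "deltas": [
    [0, 0, 0, 0, 0, 0],
    [0, 0, 0, 0, 0, 0],
    [0, 0, 0, 0, 0, 0],
    [0, 0, 0, 0, 0, 0],
    [0, 0, 0, 0, 0, 0]
  ],
  "fingers": 16
}}

```text
time: 21.62
tool_pos: [438.7, -102.8, 39.5]
tcp_rot: [3.141, 0.0, 1.442]
contact_force: [-0.1, 0.9, 0.1]
grip_width: 26.1
```

{"name": "step_arm", "arguments": {
  "deltas": [
    [0, 0, 0, 0, 0, 0],
    [0, 0, 0, 0, 0, 0],
    [0, 0, 0, 0, 0, 0]
  ]
}}

```text
time: 21.87
tool_pos: [438.6, -102.8, 39.4]
tcp_rot: [3.141, 0.0, 1.442]
contact_force: [-0.8, 0.4, 5.1]
grip_width: 22.9
```

{"name": "step_arm", "arguments": {
  "deltas": [
    [0, 0, -3, 0, 0, 0],
    [0, 0, -25, 0, 0, 0],
    [0, 0, -55, 0, 0, 0],
    [0, 0, -80, 0, 0, 0],
    [0, 0, -90, 0, 0, 0]
  ]
}}

```text
time: 22.28
tool_pos: [439.7, -103.1, 132.0]
tcp_rot: [3.138, 0.001, 1.442]
contact_force: [1.0, -0.2, -1.4]
grip_width: 23.1
```

{"name": "step_arm", "arguments": {
  "deltas": [
    [18, 2, 0, 0, 0, 0],
    [48, 4, 0, 0, 0, 0],
    [84, 8, 0, 0, 0, 0],
    [120, 11, 0, 0, 0, 0],
    [156, 14, 0, 0, 0, 0]
  ]
}}

```text
time: 22.7
tool_pos: [472.4, 51.6, 129.1]
tcp_rot: [-3.141, -0.0, 1.441]
contact_force: [0.5, -0.8, -1.6]
grip_width: 23.0
```

{"name": "step_arm", "arguments": {
  "deltas": [
    [36, 3, 0, 0, 0, 0],
    [72, 6, 0, 0, 0, 0],
    [108, 10, 0, 0, 0, 0],
    [138, 13, 0, 0, 0, 0],
    [153, 14, 0, 0, 0, 0]
  ]
}}

```text
time: 23.12
tool_pos: [506.3, 203.5, 129.0]
tcp_rot: [3.141, -0.001, 1.444]
contact_force: [-0.7, -0.7, -1.8]
grip_width: 23.4
```

{"name": "step_arm", "arguments": {
  "deltas": [
    [0, 0, 0, 0, 0, 0],
    [0, 0, 0, 0, 0, 0],
    [0, 0, 0, 0, 0, 0]
  ]
}}

```text
time: 23.37
tool_pos: [505.6, 199.4, 128.8]
tcp_rot: [-3.14, 0.001, 1.442]
contact_force: [-0.1, 0.3, -1.8]
grip_width: 23.5
```

```bash
python3 -c "
from h import *
go(508.3,199.7,52,1.435)"
```

```text
t 23.37 d [ 0.7  2.8 76.8] rv [-0.001  0.001  0.007] w 23.5
```

{"name": "step_arm", "arguments": {
  "deltas": [
    [0.5, 2.5, 25, 0, 0, 0],
    [0.5, 2.5, 50, 0, 0, 0],
    [0.5, 2.5, 68, 0, 0, 0],
    [0.5, 2.5, 77, 0, 0, 0],
    [0.5, 2.5, 77, 0, 0, 0]
  ]
}}

```text
time: 23.78
tool_pos: [507.4, 198.8, 50.4]
tcp_rot: [-3.138, 0.002, 1.44]
contact_force: [0.1, 0.0, -1.7]
grip_width: 23.2
```

{"name": "step_arm", "arguments": {
  "deltas": [
    [0, 0, 0, 0, 0, 0],
    [0, 0, 0, 0, 0, 0],
    [0, 0, 0, 0, 0, 0]
  ]
}}

```text
time: 24.03
tool_pos: [509.5, 200.3, 53.6]
tcp_rot: [3.139, -0.001, 1.442]
contact_force: [0.5, -0.1, -1.0]
grip_width: 23.4
```

{"name": "step_arm", "arguments": {
  "deltas": [
    [0, 0, 4, 0, 0, 0],
    [0, 0, 8, 0, 0, 0],
    [0, 0, 9, 0, 0, 0],
    [0, 0, 9, 0, 0, 0],
    [0, 0, 9, 0, 0, 0]
  ]
}}

```text
time: 24.45
tool_pos: [508.6, 200.3, 43.1]
tcp_rot: [-3.141, 0.0, 1.442]
contact_force: [-0.4, 0.2, -1.5]
grip_width: 23.2
```

{"name": "step_arm", "arguments": {
  "deltas": [
    [0, 0, 1, 0, 0, 0],
    [0, 0, 1.5, 0, 0, 0],
    [0, 0, 1.5, 0, 0, 0],
    [0, 0, 1.5, 0, 0, 0]
  ]
}}

```text
time: 24.78
tool_pos: [508.8, 200.4, 42.4]
tcp_rot: [3.141, -0.0, 1.442]
contact_force: [-2.1, -0.6, 7.3]
grip_width: 23.3
```

{"name": "step_arm", "arguments": {
  "deltas": [
    [0, 0, 0, 0, 0, 0],
    [0, 0, 0, 0, 0, 0],
    [0, 0, 0, 0, 0, 0],
    [0, 0, 0, 0, 0, 0]
  ],
  "fingers": 55
}}

```text
time: 25.12
tool_pos: [508.7, 200.3, 41.6]
tcp_rot: [3.141, -0.0, 1.442]
contact_force: [-0.2, -0.3, 0.4]
grip_width: 45.2
```

{"name": "step_arm", "arguments": {
  "deltas": [
    [0, 0, -10, 0, 0, 0],
    [0, 0, -35, 0, 0, 0],
    [0, 0, -65, 0, 0, 0],
    [0, 0, -90, 0, 0, 0],
    [0, 0, -105, 0, 0, 0]
  ]
}}

```text
time: 25.53
tool_pos: [509.7, 200.6, 150.3]
tcp_rot: [3.138, -0.002, 1.442]
contact_force: [-0.0, -0.1, 0.5]
grip_width: 54.8
```

{"name": "step_arm", "arguments": {
  "deltas": [
    [-35, 0, -15, 0, 0, 0],
    [-75, 0, -30, 0, 0, 0],
    [-115, 0, -30, 0, 0, 0],
    [-150, 0, -30, 0, 0, 0],
    [-185, 0, -30, 0, 0, 0]
  ]
}}

```text
time: 25.95
tool_pos: [484.5, 15.2, 177.9]
tcp_rot: [3.14, -0.0, 1.442]
contact_force: [0.5, 0.2, -1.0]
grip_width: 54.9
```

{"name": "step_arm", "arguments": {
  "deltas": [
    [-35, 0, 0, 0, 0, 0],
    [-75, 0, 0, 0, 0, 0],
    [-110, 0, 0, 0, 0, 0],
    [-120, 0, 0, 0, 0, 0],
    [-120, 0, 0, 0, 0, 0]
  ]
}}

```text
time: 26.37
tool_pos: [469.2, -104.6, 177.3]
tcp_rot: [3.141, 0.0, 1.438]
contact_force: [0.7, 0.1, -0.7]
grip_width: 55.3
```

```bash
python3 -c "
from h import *
pt=bot.capture('top');ps=bot.capture('side')
a=cv2.resize(pt['color'][110:300,60:260,::-1],(400,380));b=cv2.resize(ps['color'][130:384,60:330,::-1],(400,376))
cv2.imwrite('pics/e.png',np.hstack([a[:376],b]))
P=[(pt,mask(pt)),(ps,mask(ps))]
for n,x in dict(eyepiece=(647.5,80.9),weight=(550.7,104.7),canister=(447.7,-3.6),petri_dish=(546.4,14.9),oil_bottle=(656.9,-21.6)).items(): print(n,np.round(fit(n,x,P[1:])[0],1),fit(n,x,P[1:])[1])
u=np.array([.1354,.9908])
for n,k in(('objective_36',84),('objective_46',28),('objective_56',-28),('objective_66',-84)):
  c=np.array([519.7,282.9])+k*u; print(n,proj(ps,[[*c,3]]),proj(pt,[[*c,3]]))
"
```

```text
eyepiece [649.3  81.4] 0.30371747211895905
weight [551.8 103.8] 0.08067361668003203
canister [449.4  -4.3] 0.04414405898478113
petri_dish [548.7  13.9] 0.04079723027977922
oil_bottle [657.4 -21.2] 0.3128734383487235
objective_36 [[140.60483168 367.80451758]] [[105.81617557 210.376224  ]]
objective_46 [[171.94278507 339.51541773]] [[129.14038876 213.78916888]]
objective_56 [[199.9768522  314.20877073]] [[152.51989296 217.21020428]]
objective_66 [[225.20335157 291.43654464]] [[175.95488502 220.63935901]]
```

View pics/e.png

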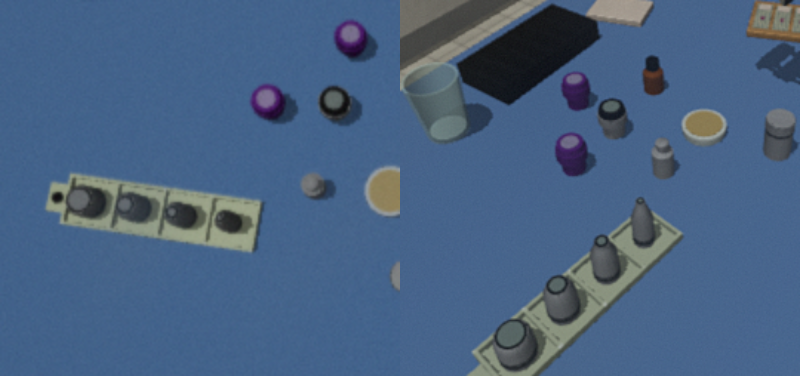

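```bash
python3 -c "
from plant import bot
print(bot.close_job())"
```

```text
the job is handed in; nothing more can be done
None
```

All four objectives are in the tray in height order, 36, 46, 56 and 66 mm from the finger tab. I handed the job in at about 26.5 s of the 90 s allowed.

- **Set-down:** Each objective was gripped at the barrel and lowered slowly until the wrist force rose to about 4–8 N. Only then did I release it. The gripper released each one within about 5 mm of its cell centre.
- **Last views:** The final top and side pictures show all four upright and near the centre of their cells, and the gripper clear of everything. This is a judgement by eye: the automatic position fit does not work inside the tray, because the tray and objectives merge in the picture.
- **Things to leave alone:** Eyepiece, balance weight, canister, petri dish and oil bottle measured within about 3 mm of their starting positions in the side view. The eyepiece and bottle outlines fit poorly, both before and after the moves, so those two are less certain. I did not go near the purple and red look-alikes.

No check failed or disagreed beyond that. The hand-in gave no verdict.

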